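Open the potter's tool chest and lay out the clay paddle

TASK

Open the blue tool chest: lift its lid gently by the overhanging front edge, without flinging it, and push it back past upright until it rests against its stop and stays there with your hand off it, without tipping or shoving the chest. Then lift the wooden paddle out and lay it flat, wholly on the red mat, not dropping it, and leave the lid open. Do not disturb the clay pot, the brush jar or the glaze jar.

Things in the scene. Friction and masses are not known exactly. Their poses are not given: they have to be found in the camera images.
- chest: Blue open tool chest, loose, 3 kg, 170 (x) x 230 (y) x 110 mm high, walls 6 mm; a grey raised floor inside, its top 55 mm above the table. Origin: centre of its underside. Its -x side is the front, roughly facing the robot; the hinge is along the top of its +x face. It slides if shoved and tips backwards at roughly 9 N pushed on the top of the open lid.
- lid (a joint): Hinge angle of the plywood lid: 0 shut, grows as it opens upward and backward, pi/2 upright, 1.90 rad on its stop (lid leaning 19 degrees beyond upright). The hinge is stiff (0.12 N m of friction, slight damping) and the lid weighs 0.35 to 0.7 kg: let go anywhere well below upright it falls shut; near upright it may stay put, so short of the stop it does not reliably settle there by itself.
- lid_hinge (a point): Point on the hinge axis at mid-width, level with the chest's rim (110 mm up, on the chest's +x face). Its axes turn with the lid: shut, they are the chest's axes; the lid's plate runs from here along its own -x.
- lid_lip (a point): Middle of the lower front edge of the lid, 200 mm from the hinge axis along the lid's -x (same axes as lid_hinge). The lid is a flat plate 230 mm wide and 10 mm thick above this level, with a yellow front edge and no handle; it overhangs the chest's front by 30 mm, so fingers can come under it from in front, tilted.
- paddle: Wooden clay paddle, loose, flat on the chest's raised inner floor under the lid, its length roughly along the chest's y. 18 mm thick, 185 mm long along its own x, 0.12 kg; blade 105 x 46 mm (x from -26 to 79 mm, pale wood), handle 80 x 26 mm (x from -106 to -26 mm, dark wood). Origin: underside, at the centre of mass. z up.
- paddle_tip (a point): Blade end of the paddle, mid-thickness (9 mm above its underside), x = +79 mm.
- paddle_butt (a point): Handle end of the paddle, mid-thickness, x = -106 mm.
- mat: Red mat, fixed to the table, 230 (x) x 150 (y) x 3 mm thick. Origin: centre of its underside.
- clay_pot: Grey clay cylinder 68 mm wide on a terracotta disc (110 mm) and black turntable, 150 mm high in all, loose. Origin: centre of the underside.
- brush_jar: White jar 72 mm wide, 85 mm high with brushes standing out to about 220 mm, loose. Origin: centre of the underside.
- glaze_jar: Closed jar 68 mm wide, 85 mm high, loose. Origin: centre of the underside.

How it is judged:
By the outcome, as a careful person would: the job done as asked, in the order asked, and still so for the second after the job is handed in, with the robot touching nothing.
It also fails if it takes over 72 s, if anything falls off the work surface, if the arm or the gripper's body presses on something with over 40 N, if the wrist force passes 120 N, or if a joint passes its speed limit or range.

ROBOT

A 6-joint arm with a two-finger parallel gripper is mounted at the origin on the work surface. World frame = base frame: x ahead of the robot, y to its left, z up, the work surface at z = 0. Lengths are in m, angles in degrees, forces in N, time in s.
With the tool pointing down it reaches from about 0.3 to 0.875 m from the base axis. Payload 6.4 kg.
Tool frame: the origin (TCP) lies at the very end of the fingers, on their centre line; the grasp point (between the pads) lies 19 mm behind it; z points along the fingers, y is the line along which they close (so a half turn about z gives the same grasp; the last joint's range is limited). The gripper opens to 85 mm and grips with 20 to 120 N. Pads are 22 mm wide; open, the fingers measure 114 mm over their backs; the gripper's body (76 mm by 85 mm) begins 54 mm behind the grasp point. The pads swing forward as they close: fully open they stand 13 mm farther back than shut.
Start: joints at [53.784, 10.359, 92.074, -0, 77.567, -11.82], TCP at [0.237, 0.524, 0.231] pointing down, gripper open.
Joint ranges: [-171.53, 171.53], [-51.25, 118.39], [17.06, 147.69], [-65.23, 245.23], [0, 150.52], [-178.68, 178.68]. Speed limits (degrees/s): [147.25, 147.25, 172.46, 180, 180, 180].

INTERFACE

Orientations are given as [roll, pitch, yaw] about the fixed x, y, z axes, in that order (R = Rz(yaw) Ry(pitch) Rx(roll)).
In Python, from workcell import manip, eyes, probe_bus gives the robot as it stands (manip), with the cameras (eyes) and the readings (probe_bus).
- The arm moves only by the shell command python3 nudge.py 'ROWS' [FORCE]. ROWS is rows parted by semicolons, their numbers by spaces, 1 to 8 of them, each of 7 numbers: a rotation vector rx, ry, rz in degrees, then dx, dy, dz in m, then the finger opening in m; each row shifts and turns the commanded pose from where the row before left it, along the tool's axes as they then stand; what a row does not reach is not made up. A row lasts 1/8 s, in which the tool goes at most 0.0625 m and 10.7 degrees, less where a joint would pass 70% of its speed; a pose out of reach is approached as far as the arm can. The fingers move at their own pace and stop on an object; FORCE is the grip in N (left out, the last holds). Time passes only in rows, so rows that do not move let the fingers close. It prints the time, the measured TCP pose, the force, the opening and the grip force at its end.
- probe_bus.sense(): the state, without advancing time (a new reading comes with each control period).
- eyes.capture(name): name is "scene" or "top" or "wrist"; returns a dict with "pixels" (384x512x3 uint8, red, green, blue), "fx", "fy", "cx", "cy" (pixels), "R" (3x3) and "t" (3): a world point X has camera coordinates R X + t. Camera axes: x right, y down, z forward; pixel columns grow to the right and rows downward; lengths in m; the calibration is good to about 2 mm. A picture is of the moment at which its call begins. There is no depth.
- manip.finish_job(): hands the job in; it is judged then, once.
The state is a dict: "time": time; "joint_positions": joint angles; "dq": joint speeds; "effort": joint torques, N m; "tcp_pos": TCP position; "tcp_rot": TCP orientation; "ft_force": force on the tool from outside, world axes, zero at the start; "moment": the same for the moment, N m; "finger_gap": finger opening in m; "grasp_force": force on a finger pad.
Only numpy, scipy, OpenCV 4.12 (cv2) and the standard library are available. Lean on these libraries where they do the work, as an engineer would, in place of code of your own. Each camera call takes 0.05 s, during which the arm holds its last target. There are 200 camera calls.

## Working session

There is one attempt and no reset: what is moved stays moved. The work goes in short steps, Python scripts to look and compute and a shell command to move; the robot and the scene stay as the last step left them, time stands still between calls to the robot, and variables do not carry over. Pictures are saved under pics/ and viewed, at most 10 in all, crops included, and the job is handed in when it is done.

```bash
ls; mkdir -p pics; python3 - <<'E'
from workcell import manip, eyes, probe_bus
import cv2
for n in ("scene","top"):
    c=eyes.capture(n); cv2.imwrite(f"pics/{n}0.png",cv2.resize(c["pixels"][:,:,::-1],(800,600),interpolation=cv2.INTER_CUBIC))
    print(n,c["fx"],c["fy"],c["cx"],c["cy"],c["R"],c["t"])
print(probe_bus.sense())
E
```

```text
nudge.py
pics
workcell.py
scene 368.1864676943529 368.1864676943529 253.49421486671395 195.76607304897968 [[ 0.31979659  0.94739458  0.01317727]
 [ 0.80730363 -0.26517553 -0.52720279]
 [-0.49597478  0.17923571 -0.84963732]] [-0.20201366 -0.4583709   1.29951047]
top 376.03714217953467 376.03714217953467 253.08348585696527 192.31766308158097 [[ 0.02826666 -0.9993946   0.02028393]
 [-0.99742944 -0.02953611 -0.06528495]
 [ 0.06584453 -0.0183864  -0.99766048]] [-0.01300713  0.60213181  1.04638354]
{'time': 0.1, 'joint_positions': array([ 5.37834371e+01,  1.03978380e+01,  9.21253752e+01, -1.60010216e-04,
        7.75684019e+01, -1.18220107e+01]), 'dq': array([ 0.05473761, -0.08649253, -0.02430275,  0.03815418,  0.10336665,
       -0.07837252]), 'effort': array([-4.24403152e-04, -4.45878518e+01, -3.52240777e+01, -3.94207564e-04,
        4.22329569e-03,  8.45436404e-06]), 'tcp_pos': array([0.23718787, 0.52325569, 0.23047693]), 'tcp_rot': array([-1.79910296e+02, -1.86164826e-02,  1.55605468e+02]), 'ft_force': array([-0.54118855, -0.91248425, -0.11671988]), 'moment': array([ 0.04345544, -0.00306788,  0.01697478]), 'grasp_force': 0.0, 'finger_gap': 0.08528958790245764}
```

View pics/scene0.png

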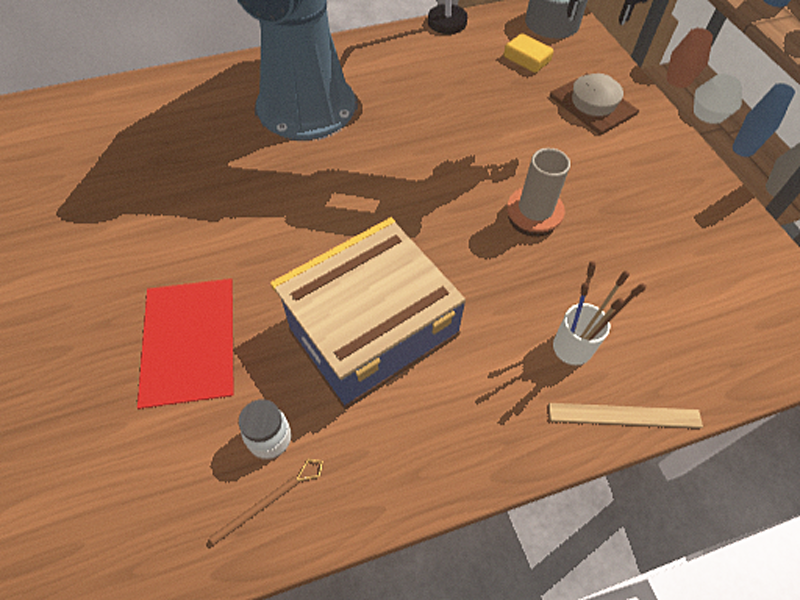

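View pics/top0.png

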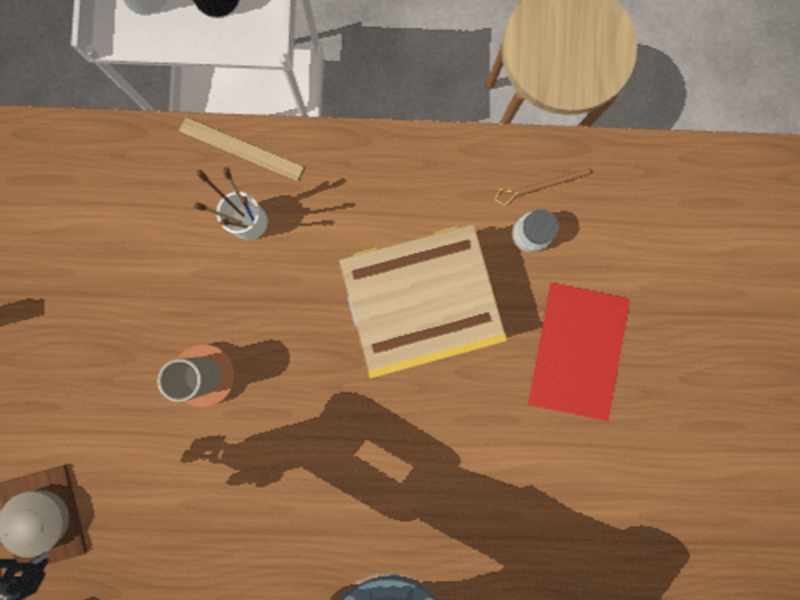

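The scene view shows the lid's corners near (273,285), (391,220), (465,298) and (344,375), with the yellow edge toward the robot. The top view shows the same corners at (506,340), (370,377), (340,262) and (475,226). The mat is to the right (-y), at about (529–629, 283–420), and the glaze jar is at (535,230). The pot and brush jar are on +y. Next I'll triangulate.

```bash
cat > h.py <<'E'
import numpy as np, cv2
from scipy.spatial.transform import Rotation as Ro
from workcell import manip, eyes, probe_bus
def P(c): return np.array([[c["fx"],0,c["cx"]],[0,c["fy"],c["cy"]],[0,0,1]])@np.c_[c["R"],c["t"]]
def tri(a,pa,b,pb):
    X=cv2.triangulatePoints(P(a),P(b),np.array(pa,float).T,np.array(pb,float).T); return (X[:3]/X[3]).T
def proj(c,X): x=np.c_[np.atleast_2d(X),np.ones(len(np.atleast_2d(X)))]@P(c).T; return x[:,:2]/x[:,2:]
def ray(c,p,z):  # points on plane z
    p=np.atleast_2d(p); d=np.c_[(p[:,0]-c["cx"])/c["fx"],(p[:,1]-c["cy"])/c["fy"],np.ones(len(p))]@c["R"]; o=-c["R"].T@c["t"]
    return o+d*((z-o[2])/d[:,2])[:,None]
def sub(c,p,w=4):
    g=cv2.cvtColor(np.ascontiguousarray(c["pixels"]),cv2.COLOR_RGB2GRAY)
    return cv2.cornerSubPix(g,np.array(p,np.float32).reshape(-1,1,2),(w,w),(-1,-1),(3,50,.01)).reshape(-1,2)
def tool():
    s=probe_bus.sense(); return np.array(s["tcp_pos"]),Ro.from_euler('xyz',s["tcp_rot"],degrees=True),s
def delta(pos,rot=None):
    """tool-axis shift and rotvec from the measured pose to a target"""
    p,R,s=tool(); d=R.inv().apply(np.array(pos)-p)
    rv=(R.inv()*rot).as_rotvec(degrees=True) if rot is not None else np.zeros(3)
    print("shift(tool axes)",d.round(4),"rotvec",rv.round(2)); return d,rv
E
python3 - <<'E'
from h import *
np.set_printoptions(precision=4,suppress=True)
a=eyes.capture("scene");b=eyes.capture("top"); k=.64
sc=np.array([[273,285],[391,220],[465,298],[344,375]])*k
tp=np.array([[506,340],[370,377],[340,262],[475,226]])*k
s1,t1=sub(a,sc),sub(b,tp); print(s1-sc,t1-tp)
X=tri(a,s1,b,t1);print(X); X0=tri(a,sc,b,tp);print(X0)
print([np.linalg.norm(X[i]-X[(i+1)%4]) for i in range(4)])
# mat
sm=np.array([[147,290],[232,280],[234,396],[137,408]])*k; tm=np.array([[609,420],[529,405],[551,283],[629,298]])*k
sm,tm=sub(a,sm),sub(b,tm)
M=tri(a,sm,b,tm);print("mat",M,M.mean(0)); print(ray(b,tm,.003),ray(a,sm,.003))
ca=cv2.resize(a["pixels"][130:250,165:305],None,fx=2.85,fy=2.85,interpolation=cv2.INTER_CUBIC)
cb=cv2.resize(b["pixels"][135:255,205:345],None,fx=2.85,fy=2.85,interpolation=cv2.INTER_CUBIC)
for im,pts,o in((ca,s1,(165,130)),(cb,t1,(205,135))):
    for q in (pts-o+.5)*2.85: cv2.circle(im,tuple(int(v) for v in q),3,(255,0,255),1)
cv2.imwrite("pics/crop.png",np.hstack([ca,cb])[:,:,::-1])
E
```

```text
[[-2.2388 -1.9051]
 [-0.3064 -2.5709]
 [-0.1874  0.2747]
 [-2.8528  1.7326]] [[ 0.3214 -1.3019]
 [-0.4398  0.3258]
 [-1.0969 -1.3747]
 [-0.1694  2.7774]]
[[ 0.5393 -0.179   0.1172]
 [ 0.4682  0.0446  0.1148]
 [ 0.6606  0.1022  0.1128]
 [ 0.7214 -0.1221  0.0989]]
[[ 0.5367 -0.178   0.105 ]
 [ 0.4686  0.0444  0.105 ]
 [ 0.6582  0.1014  0.1107]
 [ 0.7262 -0.1179  0.1155]]
[np.float64(0.23461305812789035), np.float64(0.2008968609090555), np.float64(0.23274913169522823), np.float64(0.19164059887985146)]
mat [[ 0.3907 -0.4058 -0.0311]
 [ 0.4182 -0.2461 -0.0095]
 [ 0.6473 -0.2873 -0.0123]
 [ 0.6248 -0.432  -0.0081]] [ 0.5202 -0.3428 -0.0153]
[[ 0.3952 -0.3916  0.003 ]
 [ 0.4195 -0.2429  0.003 ]
 [ 0.646  -0.2815  0.003 ]
 [ 0.624  -0.4265  0.003 ]] [[ 0.4164 -0.3977  0.003 ]
 [ 0.4276 -0.2451  0.003 ]
 [ 0.6542 -0.2865  0.003 ]
 [ 0.6302 -0.4294  0.003 ]]
```

View pics/crop.png

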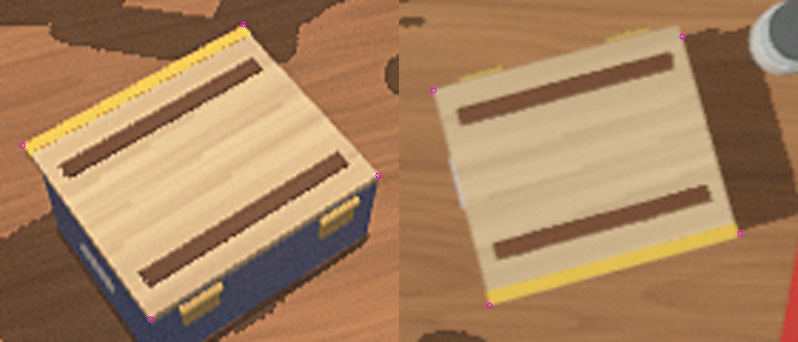

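The crops show the lid's corners at (24,146), (246,28), (378,174) and (151,318) in the scene half. In the top half they are at (738,233), (490,304), (435,91) and (681,27). I'll fit the lid rectangle (200 x 230 mm) with a free height to both views.

```bash
python3 - <<'E'
from h import *
from scipy.optimize import least_squares
np.set_printoptions(precision=4,suppress=True)
a=eyes.capture("scene");b=eyes.capture("top"); f=2.85
s=np.array([[24,146],[246,28],[378,174],[151,318]])/f-.5+[165,130]
t=(np.array([[738,233],[490,304],[435,91],[681,27]])-[399,0])/f-.5+[205,135]
X=tri(a,s,b,t);print(X)
L=np.array([[-.2,-.115],[-.2,.115],[0,.115],[0,-.115]])
def W(v,L): c,q=np.cos(v[2]),np.sin(v[2]); return np.c_[L@np.array([[c,q],[-q,c]])+v[:2],np.full(len(L),v[3])]
r=least_squares(lambda v:np.r_[(proj(a,W(v,L))-s).ravel(),(proj(b,W(v,L))-t).ravel()],[.69,-.01,.3,.12])
print("lid hinge x,y,yaw,ztop",r.x,np.degrees(r.x[2]),"res",r.fun.reshape(-1,2))
# mat: red mask corner fit
def corners(c):
    p=c["pixels"].astype(int); m=((p[:,:,0]>150)&(p[:,:,1]<80)&(p[:,:,2]<80)).astype(np.uint8)
    cn=max(cv2.findContours(m,0,cv2.CHAIN_APPROX_NONE)[0],key=cv2.contourArea); return cn.reshape(-1,2)
ca,cb=corners(a),corners(b)
for n,c,k in(("scene",a,ca),("top",b,cb)):
    q=ray(c,k,.003); (cx,cy),wh,ang=cv2.minAreaRect((q[:,:2]).astype(np.float32)*1000); print(n,cx,cy,wh,ang)
E
```

```text
[[ 0.5393 -0.1778  0.1156]
 [ 0.4694  0.0455  0.1115]
 [ 0.6602  0.1008  0.1149]
 [ 0.7272 -0.1204  0.1131]]
lid hinge x,y,yaw,ztop [ 0.6948 -0.0091  0.2939  0.1139] 16.83762228510091 res [[ 0.5301 -0.507 ]
 [-0.8815 -0.2049]
 [ 0.3483  0.6008]
 [-0.168   0.0123]
 [-0.0993  1.0877]
 [ 0.8799 -0.1939]
 [ 0.1105 -0.3753]
 [-1.0048 -0.6295]]
scene 527.3075561523438 -338.3408203125 (150.680419921875, 229.7799835205078) 80.36174774169922
top 521.2372436523438 -336.0941467285156 (151.09410095214844, 230.15785217285156) 80.19097900390625
```

The lid hinge is at about (0.695, -0.009) with yaw 16.8°, and its lip is near (0.503, -0.067) at roughly 0.11 m height. The mat is at about (0.524, -0.337) with yaw -9.8°. Next I'll move to a free spot in front of the chest and tilt the closed fingers.

```bash
cat >> h.py <<'E'
HX=np.array([.6948,-.0091,.110]); YAW=16.84
F=np.array([np.cos(np.radians(YAW)),np.sin(np.radians(YAW)),0]); K=np.array([0,0,1.]); Y=np.cross(K,F)
def hookrot(beta):
    b=np.radians(beta); z=np.cos(b)*F-np.sin(b)*K; return Ro.from_matrix(np.c_[np.cross(Y,z),Y,z])
def hooktip(th,beta=45,a=.028,w=.011):
    b,t=np.radians(beta),np.radians(th); d=np.cos(b)*F-np.sin(b)*K; n=np.sin(b)*F+np.cos(b)*K
    L=lambda r:HX+r*(-np.cos(t)*F+np.sin(t)*K)
    return (L(.2)+a*d if th<=beta else L(.2-a))-w*n
E
python3 - <<'E'
from h import *
delta([.36,-.10,.25],hookrot(45))
E
python3 nudge.py | head -20
python3 nudge.py '0 0 0 -.025 -.035 -.006 0;0 0 0 -.025 -.035 -.006 0;0 0 0 -.025 -.035 -.006 0;0 0 0 -.025 -.035 0 0;0 0 0 -.025 -.035 0 0;0 0 0 -.025 -.035 0 0;0 0 0 -.025 -.035 0 0;0 0 0 -.025 -.035 0 0'
python3 nudge.py '0 0 0 -.025 -.035 0 0;0 0 0 -.025 -.035 0 0;0 0 0 -.025 -.035 0 0;0 0 0 -.025 -.035 0 0;0 0 0 -.025 -.035 0 0;0 0 0 -.025 -.035 0 0;0 0 0 -.02 -.028 0 0;0 0 0 0 0 0 0'
python3 nudge.py '-2 -5.4 -4.9 0 0 0 0;-2 -5.4 -4.9 0 0 0 0;-2 -5.4 -4.9 0 0 0 0;-2 -5.4 -4.9 0 0 0 0;-2 -5.4 -4.9 0 0 0 0;-2 -5.4 -4.9 0 0 0 0;-2 -5.4 -4.9 0 0 0 0;-2 -5.4 -4.9 0 0 0 0'
python3 -c "
from h import *
delta(hooktip(0)-.09*F-.01*K,hookrot(45));delta([.36,-.1,.25]);print(probe_bus.sense()['joint_positions'].round(1))"
```

```text
time: 1.3
tcp_pos: [0.304, 0.1849, 0.2495]
tcp_rot: [180.0, 0.0, 155.6]
ft_force: [0.4, -0.2, 0.1]
finger_gap: 0.0003
grasp_force: 0.0
time: 2.3
tcp_pos: [0.3606, -0.1027, 0.2493]
tcp_rot: [-180.0, -0.0, 155.4]
ft_force: [-0.8, 0.5, 0.3]
finger_gap: 0.0002
grasp_force: 0.0
time: 3.3
tcp_pos: [0.3787, -0.0756, 0.2652]
tcp_rot: [179.6, 43.7, -165.8]
ft_force: [0.6, -0.1, 0.7]
finger_gap: 0.0
grasp_force: 0.0
shift(tool axes) [ 0.1006 -0.0272  0.1703] rotvec [-1.44 -1.29 -1.91]
shift(tool axes) [ 0.0279 -0.0191 -0.0058] rotvec [0. 0. 0.]
[ -72.3  -50.1  141.6   43.7   86.9 -178.5]
```

The arm was too close to its base and J6 ran to its limit. I'll undo the tilt, then use the half-turned wrist and a steeper tilt.

```bash
sed -i 's/return Ro.from_matrix(np.c_\[np.cross(Y,z),Y,z\])/return Ro.from_matrix(np.c_[np.cross(-Y,z),-Y,z])/; s/beta=45,a=.028/beta=58,a=.034/' h.py
python3 nudge.py '2 5.4 4.9 0 0 0 0;2 5.4 4.9 0 0 0 0;2 5.4 4.9 0 0 0 0;2 5.4 4.9 0 0 0 0;2 5.4 4.9 0 0 0 0;2 5.4 4.9 0 0 0 0;2 5.4 4.9 0 0 0 0;2 5.4 4.9 0 0 0 0'
python3 -c "
from h import *
print(probe_bus.sense()['joint_positions'].round(1));delta([.42,-.1,.27],hookrot(90))"
```

```text
time: 4.3
tcp_pos: [0.3792, -0.0723, 0.2663]
tcp_rot: [-179.2, -1.5, 153.7]
ft_force: [0.3, -0.6, 0.0]
finger_gap: -0.0
grasp_force: 0.0
[-27.8 -16.2 113.4  -0.9  84.3 -91.4]
shift(tool axes) [-0.0487 -0.0068 -0.0049] rotvec [ -2.21   0.29 136.85]
```

```bash
python3 nudge.py '0 0 10 -.024 -.003 -.01 0;0 0 10 -.024 -.003 -.01 0;0 0 10 0 0 0 0;0 0 10 0 0 0 0;0 0 10 0 0 0 0;0 0 10 0 0 0 0;0 0 10 0 0 0 0;0 0 10 0 0 0 0'
python3 nudge.py '0 0 10 0 0 0 0;0 0 10 0 0 0 0;0 0 10 0 0 0 0;0 0 10 0 0 0 0;0 0 10 0 0 0 0;0 0 7 0 0 0 0;0 0 0 0 0 0 0'
python3 -c "
from h import *
print(probe_bus.sense()['joint_positions'].round(1));delta([.42,-.1,.27],hookrot(58))"
```

```text
time: 5.3
tcp_pos: [0.4173, -0.1023, 0.2851]
tcp_rot: [-178.5, 0.5, 73.5]
ft_force: [0.3, -0.0, 0.5]
finger_gap: -0.0003
grasp_force: 0.0
time: 6.18
tcp_pos: [0.4174, -0.1025, 0.2851]
tcp_rot: [-179.6, 1.5, 16.9]
ft_force: [0.0, -0.1, 0.4]
finger_gap: -0.0002
grasp_force: 0.0
[-29.1 -10.5 106.7  -0.8  85.2  44.1]
shift(tool axes) [ 0.0036 -0.0016  0.015 ] rotvec [-0.4  33.52 -0.08]
```

```bash
python3 nudge.py '0 8 0 0 0 0 0;0 8 0 0 0 0 0;0 8 0 0 0 0 0;0 8 0 0 0 0 0;0 0 0 0 0 0 0'
python3 -c "
from h import *
print(probe_bus.sense()['joint_positions'].round(1));delta(hooktip(0)-.06*F-.012*K,hookrot(58)); print(hooktip(0))"
```

```text
time: 6.8
tcp_pos: [0.4162, -0.1038, 0.284]
tcp_rot: [-179.5, -30.4, 16.4]
ft_force: [-0.1, -0.0, 0.6]
finger_gap: 0.0001
grasp_force: 0.0
[-53.  -31.1 126.   29.5  75.8  15.5]
shift(tool axes) [-0.075  -0.0086  0.212 ] rotvec [-0.22  1.57 -0.39]
[ 0.51169264 -0.06452289  0.07533725]
```

```bash
python3 nudge.py '0 1.5 0 -.012 -.0015 .035 0;0 0 0 -.012 -.0015 .035 0;0 0 0 -.012 -.0015 .035 0;0 0 0 -.012 -.0015 .035 0;0 0 0 -.012 -.0015 .035 0;0 0 0 -.012 -.0015 .035 0;0 0 0 0 0 0 0'
python3 - <<'E'
from h import *
print(probe_bus.sense()['joint_positions'].round(1));delta(hooktip(0)-.008*F-.012*K,hookrot(58))
ims=[]
for n in("scene","top"):
    c=eyes.capture(n);u,v=proj(c,[.51,-.07,.11])[0].astype(int); print(n,u,v)
    ims.append(cv2.resize(c["pixels"][v-55:v+55,u-65:u+65],None,fx=3,fy=3,interpolation=cv2.INTER_CUBIC))
cv2.imwrite("pics/pre.png",np.hstack(ims)[:,:,::-1])
E
```

```text
time: 7.68
tcp_pos: [0.4607, -0.0764, 0.066]
tcp_rot: [-179.1, -31.7, 16.6]
ft_force: [0.2, 0.4, 0.1]
finger_gap: -0.0
grasp_force: 0.0
[-44.2  -1.5 134.6  45.7  40.6  -4.9]
shift(tool axes) [0.0362 0.0036 0.0255] rotvec [-0.73  0.29 -0.24]
scene 212 162
top 281 226
```

View pics/pre.png

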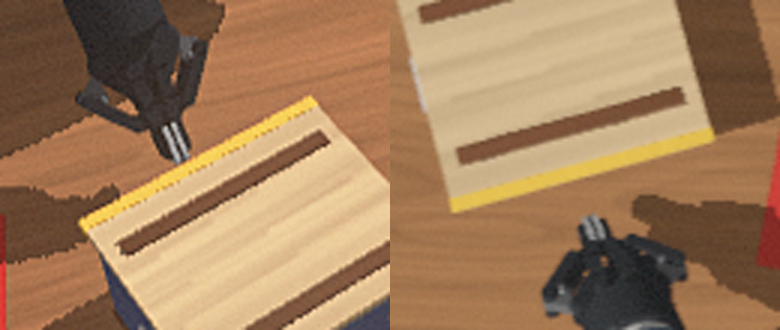

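The closed fingertips stand just in front of the yellow edge, near its middle: scene half (178,155), top half (592,225). Next I slide them under the edge.

```bash
python3 nudge.py '0 0 0 .009 .001 .006 0;0 0 0 .009 .001 .006 0;0 0 0 .009 .001 .006 0;0 0 0 .009 .001 .007 0;0 0 0 0 0 0 0'
python3 - <<'E'
from h import *
print(probe_bus.sense()['joint_positions'].round(1))
p,R,s=tool(); print(p,s['ft_force'])
for t in (0,5,10,20,30,45,60,75,90,100,107,109): print(t,R.inv().apply(hooktip(t)-p).round(4),hooktip(t).round(3))
E
```

```text
time: 8.4
tcp_pos: [0.5054, -0.0702, 0.0665]
tcp_rot: [-179.6, -32.0, 16.6]
ft_force: [-1.2, -0.1, -0.2]
finger_gap: -0.0001
grasp_force: 0.0
[-38.2   3.6 129.4  46.4  37.1  -0.4]
[ 0.5054412  -0.07022028  0.06654917] [-1.18589248 -0.11855689 -0.16722074]
0 [ 0.0111 -0.0037 -0.0034] [ 0.512 -0.065  0.075]
5 [ 0.021  -0.0038 -0.0178] [ 0.512 -0.064  0.093]
10 [ 0.0321 -0.0039 -0.0312] [ 0.515 -0.064  0.11 ]
20 [ 0.0576 -0.0042 -0.055 ] [ 0.523 -0.061  0.144]
30 [ 0.0868 -0.0044 -0.074 ] [ 0.537 -0.057  0.175]
45 [ 0.1357 -0.0047 -0.0923] [ 0.568 -0.048  0.217]
60 [ 0.1865 -0.0049 -0.0973] [ 0.606 -0.036  0.248]
75 [ 0.2292 -0.005  -0.0902] [ 0.645 -0.024  0.265]
90 [ 0.2687 -0.0051 -0.0722] [ 0.686 -0.012  0.27 ]
100 [ 0.2918 -0.0051 -0.0548] [ 0.713 -0.003  0.268]
107 [ 0.306  -0.0051 -0.0404] [0.732 0.002 0.263]
109 [ 0.3097 -0.0051 -0.0359] [0.738 0.004 0.261]
```

```bash
python3 nudge.py '0 0 0 .005 -.001 -.002 0;0 0 0 .005 -.001 -.003 0;0 0 0 .0055 -.001 -.0065 0;0 0 0 .0055 -.001 -.0065 0;0 0 0 0 0 0 0'; python3 -c "
from h import *
p,R,s=tool()
for t in (5,10,20,30,45): print(t,R.inv().apply(hooktip(t)-p).round(4))"
```

```text
time: 9.02
tcp_pos: [0.5109, -0.0656, 0.0932]
tcp_rot: [-179.7, -31.9, 16.6]
ft_force: [-8.0, -6.8, -1.4]
finger_gap: -0.0002
grasp_force: 4.4
5 [ 0.0013 -0.0009  0.0013]
10 [ 0.0124 -0.0009 -0.0122]
20 [ 0.0378 -0.0011 -0.036 ]
30 [ 0.067  -0.0012 -0.055 ]
45 [ 0.1159 -0.0015 -0.0734]
```

```bash
python3 - <<'E'
from h import *
ims=[]
for n in("scene","top"):
    c=eyes.capture(n);u,v=proj(c,[.55,-.06,.11])[0].astype(int)
    ims.append(cv2.resize(c["pixels"][v-65:v+65,u-65:u+65],None,fx=3,fy=3,interpolation=cv2.INTER_CUBIC))
c=eyes.capture("wrist"); ims.append(cv2.resize(c["pixels"],(520,390)))
s=probe_bus.sense();print(s['ft_force'],s['tcp_pos'],s['moment'])
cv2.imwrite("pics/hk.png",cv2.resize(np.hstack(ims)[:,:,::-1],(800,240),interpolation=cv2.INTER_AREA))
cv2.imwrite("pics/hk.png",cv2.resize(np.hstack(ims[:2])[:,:,::-1],(780,390)))
E
```

```text
[-7.19156589e+00 -6.86703648e+00 -3.76102764e-03] [ 0.51090536 -0.06565605  0.09294093] [-0.91050151  1.2141161  -0.41327982]
```

View pics/hk.png

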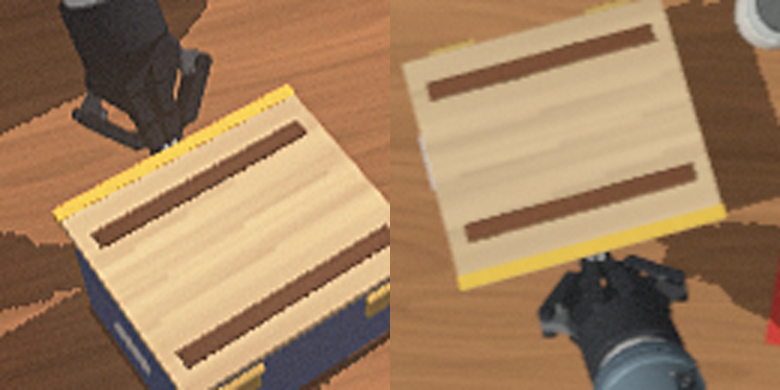

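The lid still looks shut, with the fingertips at its edge: (170,148) in the scene half, (595,258) in the top half. The reaction is horizontal. I'll check numerically whether the chest moved or the lid rose.

```bash
python3 - <<'E'
from h import *
np.set_printoptions(precision=1,suppress=True)
L=np.array([[-.2,-.115],[-.2,.115],[0,.115],[0,-.115]])
for n,px in(("scene",[[55,214],[292,88]]),("top",[[724,214],[461,288],[403,64],[662,-1]])):
    c=eyes.capture(n);o=proj(c,[.55,-.06,.11])[0].astype(int)-65
    q=np.array(px,float); 
    if n=="top": q-=[390,0]
    q=q/3-.5+o; print(n,"obs",q.tolist())
    for th in (0,5,9):
        t=np.radians(th); W=[HX+F*(x*np.cos(t)-.008*np.sin(t))+K*(-x*np.sin(t)+.008)+y*Y for x,y in L]; print(th,proj(c,np.array(W)).tolist())
E
```

```text
scene obs [[172.83333333333334, 178.83333333333331], [251.83333333333331, 136.83333333333334]]
0 [[173.1766135639328, 179.28631606827648], [249.95163396394875, 138.10517601824247], [297.6874648828648, 190.24438837662146], [217.20173303771642, 240.31718432150552]]
5 [[171.94312323329962, 175.21213642012933], [249.99923511424862, 133.701882487181], [297.5052833409057, 190.04540153757148], [217.03242318074018, 240.08247450813988]]
9 [[171.1570650538488, 172.18366302833405], [250.28396469719155, 130.36790755691138], [297.3605562229795, 189.88732409783051], [216.89792857706456, 239.8960281671462]]
top obs [[323.8333333333333, 215.83333333333331], [236.16666666666666, 240.5], [216.83333333333334, 165.83333333333334], [303.1666666666667, 144.16666666666666]]
0 [[323.66742289866863, 217.33364377150076], [237.26693992610436, 241.06839871416017], [217.11232176724573, 165.83499268065395], [302.66792289260025, 143.02837304895817]]
5 [[325.0927570559525, 217.31669828410202], [237.1093721698889, 241.48964258992115], [217.18175274390097, 166.09416548248203], [302.74027189320776, 143.2843749573414]]
9 [[326.1429707030628, 216.87689942293946], [236.86436756859496, 241.40432241304387], [217.23694643668534, 166.30019317633403], [302.7977852128302, 143.48788184005082]]
```

The front edge rose about 2 px, roughly 2.5–3°, and the chest itself stayed put. So the lid is starting to lift but is being pressed forward too. I'll lift more vertically, easing back slightly.

```bash
python3 nudge.py '0 0 0 .0012 .0005 -.006 0;0 0 0 .002 .0005 -.006 0;0 0 0 0 0 0 0'; python3 -c "
from h import *
p,R,s=tool();print(s['ft_force'])
for t in (5,10,15,20,30,45): print(t,R.inv().apply(hooktip(t)-p).round(4))"
```

```text
time: 9.65
tcp_pos: [0.5082, -0.0662, 0.1052]
tcp_rot: [-179.6, -32.0, 16.6]
ft_force: [-5.0, -0.5, -1.0]
finger_gap: 0.0001
grasp_force: 2.1
[-5.02831683 -0.46298788 -1.02986228]
5 [-0.0027 -0.0005  0.0131]
10 [ 0.0084 -0.0007 -0.0004]
15 [ 0.0207 -0.0008 -0.0129]
20 [ 0.0339 -0.0009 -0.0242]
30 [ 0.0631 -0.0011 -0.0432]
45 [ 0.112  -0.0014 -0.0615]
```

```bash
python3 nudge.py '0 0 0 .003 0 -.0065 0;0 0 0 .005 0 -.0065 0;0 0 0 .006 0 -.0062 0;0 0 0 .0063 0 -.006 0;0 0 0 0 0 0 0'; python3 - <<'E'
from h import *
p,R,s=tool();print(s['ft_force'])
for t in (15,20,30,45): print(t,R.inv().apply(hooktip(t)-p).round(4))
ims=[]
for n in("scene","top"):
    c=eyes.capture(n);u,v=proj(c,[.56,-.06,.13])[0].astype(int)
    ims.append(cv2.resize(c["pixels"][v-65:v+65,u-65:u+65],None,fx=3,fy=3,interpolation=cv2.INTER_CUBIC))
cv2.imwrite("pics/hk2.png",np.hstack(ims)[:,:,::-1])
E
```

```text
time: 10.28
tcp_pos: [0.5124, -0.0655, 0.1379]
tcp_rot: [-179.6, -32.0, 16.6]
ft_force: [-5.4, -0.5, 1.2]
finger_gap: -0.0002
grasp_force: 2.3
[-5.38944429 -0.47242918  1.22984431]
15 [-0.0003 -0.0011  0.0125]
20 [ 0.013  -0.0012  0.0012]
30 [ 0.0422 -0.0014 -0.0178]
45 [ 0.0912 -0.0017 -0.0361]
```

View pics/hk2.png

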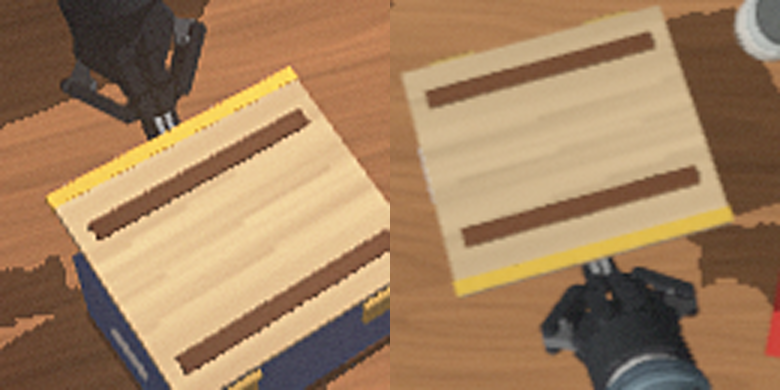

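The lid is rising evenly, with its front corners at (49,199) and (292,68) in the scene half, and the chest hasn't moved. I'll fit the lid angle to see how the fingers sit relative to the edge.

```bash
cat >> h.py <<'E'
def lidth(c,obs):
    from scipy.optimize import minimize_scalar
    def W(t): return np.array([HX-.2*np.cos(t)*F+.2*np.sin(t)*K+y*Y+.01*(-np.sin(t)*F*-1*-1+np.cos(t)*K) for y in(-.115,.115)])
    r=minimize_scalar(lambda t:((proj(c,W(t))-obs)**2).sum(),bounds=(0,1.9),method='bounded'); return np.degrees(r.x),r.fun
E
python3 - <<'E'
from h import *
c=eyes.capture("scene");o=proj(c,[.56,-.06,.13])[0].astype(int)-65
th,e=lidth(c,np.array([[49,199],[292,68]])/3-.5+o); print(th,e)
t=np.radians(th);lip=HX-.2*np.cos(t)*F+.2*np.sin(t)*K
p,R,s=tool(); print("lip in tool frame",R.inv().apply(lip-p))
E
```

```text
10.070678802465414 8.972355705534248
lip in tool frame [-0.00104466 -0.00123552 -0.0094247 ]
```

The edge sits only about 10 mm from the fingertips. I'll slide the fingers 14 mm deeper along their own axis, then continue.

```bash
python3 nudge.py '0 0 0 0 -.0005 .007 0;0 0 0 0 -.0005 .007 0;0 0 0 0 0 0 0'; python3 - <<'E'
from h import *
p,R,s=tool();print(s['ft_force'],s['joint_positions'].round(0))
q=p
for t in (10,12,15,20,25,30,35,40,45,50,55,60):
    x=hooktip(t,a=.024,w=0); print(t,R.inv().apply(x-p).round(4),"step",R.inv().apply(x-q).round(4)); q=x
E
```

```text
time: 10.8
tcp_pos: [0.5193, -0.0628, 0.1254]
tcp_rot: [-179.6, -32.0, 16.5]
ft_force: [-1.4, -2.0, -1.5]
finger_gap: 0.0001
grasp_force: 1.7
[-1.42991083 -2.02067415 -1.53212028] [-36.  -3. 127.  39.  43.  12.]
10 [-0.0012 -0.0006  0.0005] step [-0.0012 -0.0006  0.0005]
12 [ 0.0036 -0.0006 -0.0047] step [ 0.0048 -0.     -0.0051]
15 [ 0.0111 -0.0007 -0.012 ] step [ 0.0075 -0.0001 -0.0073]
20 [ 0.0243 -0.0008 -0.0233] step [ 0.0133 -0.0001 -0.0113]
25 [ 0.0385 -0.0009 -0.0335] step [ 0.0142 -0.0001 -0.0101]
30 [ 0.0536 -0.001  -0.0423] step [ 0.015  -0.0001 -0.0089]
35 [ 0.0693 -0.0011 -0.0498] step [ 0.0157 -0.0001 -0.0075]
40 [ 0.0856 -0.0012 -0.0559] step [ 0.0163 -0.0001 -0.0061]
45 [ 0.1025 -0.0013 -0.0606] step [ 0.0168 -0.0001 -0.0047]
50 [ 0.1196 -0.0014 -0.0638] step [ 0.0172 -0.0001 -0.0032]
55 [ 0.137  -0.0015 -0.0655] step [ 0.0174 -0.0001 -0.0017]
60 [ 0.1536 -0.0016 -0.0656] step [ 0.0166 -0.0001 -0.0002]
```

```bash
python3 nudge.py '0 0 0 .006 0 -.0062 0;0 0 0 .006 0 -.006 0;0 0 0 .0065 0 -.0057 0;0 0 0 .0068 0 -.0055 0;0 0 0 .0071 0 -.005 0;0 0 0 .0071 0 -.005 0;0 0 0 .0075 0 -.0045 0;0 0 0 .0075 0 -.0044 0'; python3 - <<'E'
from h import *
p,R,s=tool()
print([R.inv().apply(hooktip(t,a=.024,w=0)-p).round(4).tolist() for t in (30,60,90,109)])
ims=[]
for n in("scene","top"):
    c=eyes.capture(n);u,v=proj(c,[.58,-.06,.16])[0].astype(int)
    print(n,u,v);ims.append(cv2.resize(c["pixels"][v-65:v+65,u-65:u+65],None,fx=3,fy=3,interpolation=cv2.INTER_CUBIC))
cv2.imwrite("pics/hk3.png",np.hstack(ims)[:,:,::-1])
E
```

```text
time: 11.8
tcp_pos: [0.5421, -0.0559, 0.1903]
tcp_rot: [-179.5, -32.0, 16.5]
ft_force: [-1.2, -0.5, -2.7]
finger_gap: 0.0001
grasp_force: 0.9
[[-0.001, -0.0006, 0.0001], [0.099, -0.0012, -0.0232], [0.1861, -0.0015, 0.0034], [0.2297, -0.0015, 0.0418]]
scene 223 170
top 280 198
```

View pics/hk3.png

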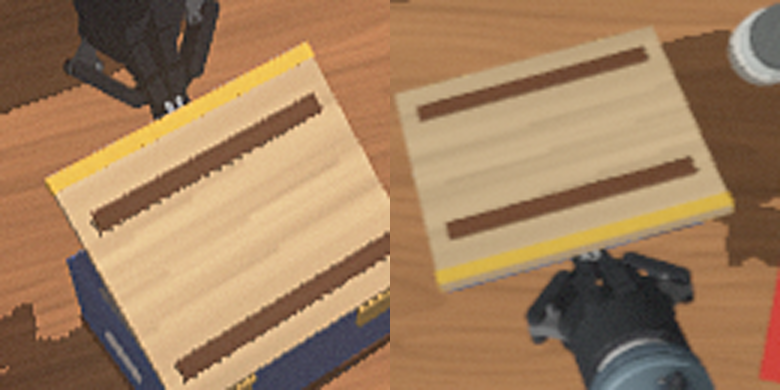

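The lid is at about 30° with the fingers well under the edge, at (175,105) in the scene half and (590,255) in the top half. The force is about 3 N, so I'll continue.

```bash
python3 nudge.py '0 0 0 .0084 0 -.0038 0;0 0 0 .0079 0 -.0037 0;0 0 0 .0081 0 -.003 0;0 0 0 .0082 0 -.003 0;0 0 0 .0084 0 -.0024 0;0 0 0 .0084 0 -.0023 0;0 0 0 .0086 0 -.0016 0;0 0 0 .0086 0 -.0016 0'
python3 nudge.py '0 0 0 .0087 0 -.0009 0;0 0 0 .0087 0 -.0008 0;0 0 0 .0083 0 -.0001 0;0 0 0 .0083 0 -.0001 0;0 0 0 0 0 0 0'
python3 - <<'E'
from h import *
p,R,s=tool();print(s['ft_force'],s['joint_positions'].round(0)); q=p
for t in (60,65,70,75,80,85,90,95,100,105,109):
    x=hooktip(t,a=.024,w=0); print(t,R.inv().apply(x-q).round(4)); q=x
E
```

```text
time: 12.9
tcp_pos: [0.5857, -0.0432, 0.2436]
tcp_rot: [-179.5, -32.0, 16.5]
ft_force: [-1.3, -0.9, -2.2]
finger_gap: 0.0002
grasp_force: 0.8
time: 13.52
tcp_pos: [0.6128, -0.0354, 0.2637]
tcp_rot: [-179.6, -32.1, 16.5]
ft_force: [-0.5, 0.1, 0.5]
finger_gap: -0.0001
grasp_force: 0.1
[-0.50955297  0.12899644  0.48328099] [-26.  -4. 109.  27.  53.  36.]
60 [-0.0023 -0.0014  0.0001]
65 [ 0.0153 -0.0001  0.0012]
70 [ 0.0151 -0.0001  0.0026]
75 [ 0.0149 -0.      0.0039]
80 [ 0.0145 -0.      0.0051]
85 [ 0.014  -0.      0.0064]
90 [ 0.0134 -0.      0.0076]
95 [ 0.0126 -0.      0.0087]
100 [ 0.0118 -0.      0.0098]
105 [ 0.0109 -0.      0.0108]
109 [0.008  0.     0.0093]
```

```bash
python3 - <<'E'
from h import *
s=probe_bus.sense();print(s['ft_force'],s['grasp_force'])
ims=[]
for n in("scene","top"):
    c=eyes.capture(n);u,v=proj(c,[.62,-.04,.2])[0].astype(int)
    print(n,u,v);ims.append(cv2.resize(c["pixels"][v-80:v+80,u-80:u+80],None,fx=2.45,fy=2.45,interpolation=cv2.INTER_CUBIC))
cv2.imwrite("pics/hk4.png",np.hstack(ims)[:,:,::-1])
E
```

```text
[-0.50955297  0.12899644  0.48328099] 0.11249325092649087
scene 235 171
top 273 180
```

View pics/hk4.png

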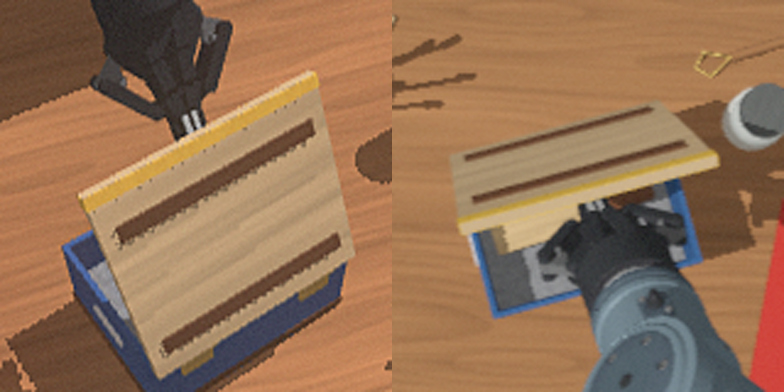

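The lid is held near 60°. The blade shows at (530,225) on the +y side and the handle near (640,190) on the -y side. I'll continue.

```bash
python3 nudge.py '0 0 0 .0077 0 .0006 0;0 0 0 .0076 0 .0006 0;0 0 0 .0076 0 .0013 0;0 0 0 .0075 0 .0013 0;0 0 0 .0075 0 .0019 0;0 0 0 .0074 0 .002 0;0 0 0 .0073 0 .0025 0;0 0 0 .0072 0 .0026 0'
python3 nudge.py '0 0 0 .007 0 .0032 0;0 0 0 .007 0 .0032 0;0 0 0 .0067 0 .0038 0;0 0 0 .0067 0 .0038 0;0 0 0 .0064 0 .0043 0;0 0 0 0 0 0 0'
python3 - <<'E'
from h import *
p,R,s=tool();print(s['ft_force'],s['joint_positions'].round(0)); q=p
for t in (92.5,95,100,105,109):
    x=hooktip(t,a=.024,w=0); print(t,R.inv().apply(x-q).round(4)); q=x
E
```

```text
time: 14.62
tcp_pos: [0.6676, -0.0189, 0.2838]
tcp_rot: [-179.5, -32.0, 16.5]
ft_force: [-0.2, -1.1, -1.0]
finger_gap: 0.0001
grasp_force: 0.5
time: 15.38
tcp_pos: [0.7043, -0.0078, 0.2861]
tcp_rot: [-179.6, -32.0, 16.5]
ft_force: [-0.5, -0.2, 0.0]
finger_gap: -0.0002
grasp_force: 0.0
[-0.52108863 -0.21559146  0.02375623] [-19.   6.  96.  23.  53.  45.]
92.5 [-0.0017 -0.0015 -0.0007]
95 [ 0.0062 -0.      0.0045]
100 [ 0.0118 -0.      0.0098]
105 [0.011  0.     0.0108]
109 [0.0081 0.     0.0093]
```

```bash
python3 nudge.py '0 0 0 .006 0 .0045 0;0 0 0 .0059 0 .0049 0;0 0 0 .0059 0 .0049 0;0 0 0 .0055 0 .0054 0;0 0 0 0 0 0 0'
python3 nudge.py '0 0 0 .0055 0 .0054 0;0 0 0 .004 0 .0045 0;0 0 0 0 0 0 0'
python3 - <<'E'
from h import *
s=probe_bus.sense();print(s['ft_force'],s['grasp_force'])
ims=[]
for n in("scene","top"):
    c=eyes.capture(n);u,v=proj(c,[.68,-.02,.2])[0].astype(int)
    print(n,u,v);ims.append(cv2.resize(c["pixels"][v-80:v+80,u-80:u+80],None,fx=2.45,fy=2.45,interpolation=cv2.INTER_CUBIC))
cv2.imwrite("pics/hk5.png",np.hstack(ims)[:,:,::-1])
E
```

```text
time: 16.0
tcp_pos: [0.7331, 0.001, 0.2813]
tcp_rot: [-179.5, -32.0, 16.5]
ft_force: [0.6, -0.1, 0.2]
finger_gap: 0.0002
grasp_force: 0.0
time: 16.38
tcp_pos: [0.7456, 0.0048, 0.2779]
tcp_rot: [-179.5, -32.0, 16.5]
ft_force: [0.0, -1.0, -0.3]
finger_gap: -0.0004
grasp_force: 0.0
[ 0.02969078 -1.04109319 -0.27411977] 0.0
scene 253 191
top 265 154
```

```bash
python3 nudge.py '0 0 0 .003 0 .003 0;0 0 0 0 0 0 0'
python3 nudge.py '0 0 0 .002 0 .0015 0;0 0 0 0 0 0 0'
```

```text
time: 16.73
tcp_pos: [0.7488, 0.0057, 0.2774]
tcp_rot: [-179.5, -31.9, 16.5]
ft_force: [-6.7, -1.6, 3.4]
finger_gap: 0.0001
grasp_force: 4.2
time: 16.98
tcp_pos: [0.751, 0.0063, 0.2769]
tcp_rot: [-179.5, -31.9, 16.5]
ft_force: [-7.3, -2.1, 2.3]
finger_gap: 0.0
grasp_force: 4.1
```

View pics/hk5.png

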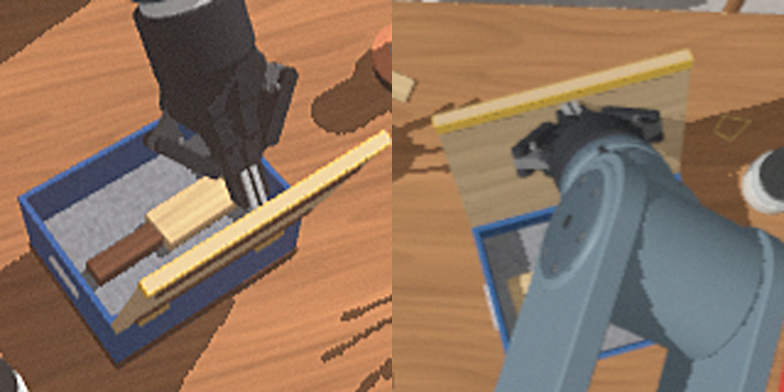

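The lid is past upright with a firm reaction of about 7 N, so it is on its stop. The picture, taken just before, shows the paddle with its blade at about (200,210) and handle at (120,255) in the scene half. I'll back off, go upright, and look with the wrist camera.

```bash
python3 nudge.py '0 0 0 -.005 0 -.002 0;0 0 0 -.01 0 -.005 0;0 0 0 -.02 0 -.01 0;0 0 0 -.03 0 -.02 0;0 0 0 -.03 0 -.02 0;0 0 0 -.03 0 -.02 0;0 0 0 -.03 0 -.03 0'
python3 nudge.py '0 -8 0 0 0 0 .085;0 -8 0 0 0 0 .085;0 -8 0 0 0 0 .085;0 -8 0 0 0 0 .085;0 0 0 0 0 0 .085;0 0 0 0 0 0 .085'
python3 - <<'E'
from h import *
np.set_printoptions(precision=4,suppress=True)
p,R,s=tool();print(s['joint_positions'].round(0))
c=eyes.capture("wrist");np.save("pics/w1.npy",c,allow_pickle=True)
print("cam centre",-c["R"].T@c["t"],"tcp",p,R.apply([0,0,1]),"cam fwd",c["R"][2])
print("paddle expected px",proj(c,HX-.085*F-.04*K+np.outer([-.09,0,.09],Y)))
cs=eyes.capture("scene");np.save("pics/s1.npy",cs,allow_pickle=True)
E
```

```text
time: 17.85
tcp_pos: [0.5699, -0.0477, 0.2849]
tcp_rot: [-179.5, -31.9, 16.5]
ft_force: [0.4, -1.1, 1.2]
finger_gap: 0.0
grasp_force: 0.0
time: 18.6
tcp_pos: [0.5712, -0.0476, 0.2852]
tcp_rot: [-179.6, -0.0, 16.8]
ft_force: [0.4, 0.5, -1.4]
finger_gap: 0.0851
grasp_force: 0.0
[-17.   8.  89.   0.  84.  56.]
cam centre [ 0.6439 -0.0259  0.4282] tcp [ 0.5712 -0.0476  0.2852] [-0.0014  0.0075 -1.    ] cam fwd [-0.2828 -0.0775 -0.956 ]
paddle expected px [[336.7051 122.1201]
 [256.858  122.2217]
 [177.3272 122.323 ]]
```

```bash
python3 nudge.py '0 0 0 0 .03 0 .085;0 0 0 0 .03 0 .085;0 0 0 0 .03 -.01 .085;0 0 0 0 0 0 .085'
python3 - <<'E'
from h import *
w1=np.load("pics/w1.npy",allow_pickle=True).item()
w2=eyes.capture("wrist");np.save("pics/w2.npy",w2,allow_pickle=True)
cs=eyes.capture("scene");np.save("pics/s2.npy",cs,allow_pickle=True); ct=eyes.capture("top")
ctr=HX-.085*F-.04*K; ims=[]
for c,w,h,q in((w1,100,75,ctr),(w2,120,90,ctr),(cs,75,56,ctr+.06*K+.03*F),(ct,100,75,ctr)):
    u,v=proj(c,q)[0].astype(int);u0=min(max(u-w,0),512-2*w);v0=min(max(v-h,0),384-2*h); print(u0,v0,400/(2*w))
    ims.append(cv2.resize(c["pixels"][v0:v0+2*h,u0:u0+2*w],(400,300),interpolation=cv2.INTER_CUBIC))
cv2.imwrite("pics/comp.png",np.vstack([np.hstack(ims[:2]),np.hstack(ims[2:])])[:,:,::-1])
E
```

```text
time: 19.2
tcp_pos: [0.5975, -0.1364, 0.2963]
tcp_rot: [-179.7, -0.1, 16.6]
ft_force: [0.2, 1.0, 0.3]
finger_gap: 0.0853
grasp_force: 0.0
156 47 2.0
56 31 1.6666666666666667
170 138 2.6666666666666665
167 112 2.0
```

View pics/comp.png

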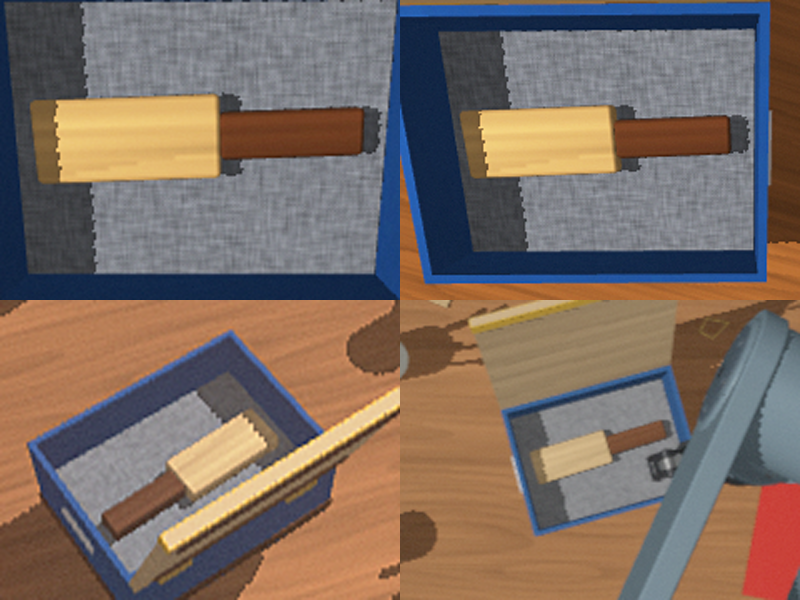

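The composite shows the paddle with the lid open. In w1 the blade corners are (30,101), (219,95), (220,177), (36,183) and the handle end is (362,109) and (364,153). In w2 the blade corners are (460,111), (614,105), (617,172), (470,178) and the handle end is (727,116) and (729,153).

```bash
python3 - <<'E'
from h import *
np.set_printoptions(precision=4,suppress=True)
w1=np.load("pics/w1.npy",allow_pickle=True).item();w2=np.load("pics/w2.npy",allow_pickle=True).item();cs=np.load("pics/s2.npy",allow_pickle=True).item()
a=np.array([[30,101],[219,95],[220,177],[36,183],[362,109],[364,153]])/2-.5+[156,47]
b=(np.array([[460,111],[614,105],[617,172],[470,178],[727,116],[729,153]])-[400,0])/(5/3)-.5+[56,31]
X=tri(w1,a,w2,b);print(X)
# model fit: z free
from scipy.optimize import least_squares
L=np.array([[.079,.023],[-.026,.023],[-.026,-.023],[.079,-.023],[-.106,.013],[-.106,-.013]])
def W(v,L): c,q=np.cos(v[2]),np.sin(v[2]); return np.c_[L@np.array([[c,q],[-q,c]])+v[:2],np.full(len(L),v[3])]
for s in(1,-1):
    Ls=L*[1,s]
    r=least_squares(lambda v:np.r_[(proj(w1,W(v,Ls))-a).ravel(),(proj(w2,W(v,Ls))-b).ravel()],[.6,-.03,np.radians(107),.073])
    print(s,r.x,np.degrees(r.x[2]),r.cost)
# chest rim check from w2 corners (outer): 
rc=(np.array([[428,283],[770,3],[768,279]])-[400,0])/(5/3)-.5+[56,31]
print("rim",ray(w2,rc,.11)); 
for q in((-.17,.115),(0,-.115),(-.17,-.115)): print(HX+q[0]*F+q[1]*Y)
# lid angle from scene (edge top corners px in composite (160,545),(400,392)->second off crop)
E
```

```text
[[ 0.6122  0.0658  0.0694]
 [ 0.6456 -0.0335  0.0637]
 [ 0.6029 -0.0472  0.0719]
 [ 0.5685  0.0531  0.0687]
 [ 0.6611 -0.1108  0.0721]
 [ 0.6388 -0.1188  0.0786]]
1 [ 0.6113 -0.0116  1.8933  0.0272] 108.47557185611352 7389.475052988233
-1 [ 0.6158 -0.0155  1.896   0.0689] 108.635407900338 6.622816495355982
rim [[ 0.5012  0.0516  0.11  ]
 [ 0.7294 -0.1172  0.11  ]
 [ 0.5694 -0.1669  0.11  ]]
[0.4988 0.0517 0.11  ]
[ 0.7281 -0.1192  0.11  ]
[ 0.5654 -0.1684  0.11  ]
```

The paddle's COM is at (0.616, -0.0155) with yaw 108.6° and its top at about 0.07, matching the text. The chest hasn't moved. I'll move over the blade.

```bash
python3 nudge.py '0 0 0 .0174 -.038 .01 .07;0 0 0 .0174 -.038 .01 .07;0 0 0 .0174 -.038 .01 .07;0 0 -10.2 0 0 0 .07;0 0 -10.2 0 0 0 .07;0 0 -10.2 0 0 0 .07;0 0 -10.2 0 0 0 .07;0 0 -10.2 0 0 0 .07'
python3 nudge.py '0 0 -10.2 0 0 0 .07;0 0 -10.2 0 0 0 .07;0 0 -10.2 0 0 0 .07;0 0 -10.2 0 0 0 .07;0 0 0 0 0 0 .07'
python3 -c "
from h import *
delta([.6145,-.011,.10],Ro.from_euler('xyz',[180,0,108.6],degrees=True));print(probe_bus.sense()['joint_positions'].round(0))"
```

```text
time: 20.35
tcp_pos: [0.6139, -0.0083, 0.2658]
tcp_rot: [-179.7, -0.3, 68.2]
ft_force: [0.6, 0.0, 0.6]
finger_gap: 0.0702
grasp_force: 0.0
time: 20.98
tcp_pos: [0.614, -0.0086, 0.2658]
tcp_rot: [-180.0, -0.4, 108.5]
ft_force: [-0.2, 0.3, -1.2]
finger_gap: 0.0699
grasp_force: 0.0
shift(tool axes) [-0.0037 -0.0003  0.1658] rotvec [-0.01 -0.41 -0.08]
[-12.  14.  84.   0.  82. -31.]
```

```bash
python3 nudge.py '0 -.4 0 -.003 0 .035 .058;0 0 0 0 0 .035 .058;0 0 0 0 0 .035 .058;0 0 0 0 0 .03 .058;0 0 0 0 0 .025 .058;0 0 0 0 0 .02 .058;0 0 0 0 0 .01 .058;0 0 0 0 0 .008 .058'
python3 nudge.py '0 0 0 0 0 0.003 .058;0 0 0 0 0 .003 .058;0 0 0 0 0 0 .058'
```

```text
time: 21.98
tcp_pos: [0.6159, -0.0122, 0.068]
tcp_rot: [180.0, 0.0, 108.5]
ft_force: [0.6, -0.6, 0.5]
finger_gap: 0.0581
grasp_force: 0.0
time: 22.35
tcp_pos: [0.6157, -0.0123, 0.0622]
tcp_rot: [180.0, 0.0, 108.5]
ft_force: [-0.1, -0.0, -0.5]
finger_gap: 0.0577
grasp_force: 0.0
```

```bash
python3 nudge.py '0 0 0 0 0 .003 .058;0 0 0 0 0 .003 .058;0 0 0 0 0 0 .058'
python3 nudge.py '0 0 0 0 0 0.0015 .05;0 0 0 0 0 0 .05'
```

```text
time: 22.72
tcp_pos: [0.6152, -0.0122, 0.0556]
tcp_rot: [-180.0, -0.0, 108.5]
ft_force: [-0.5, -0.1, -0.5]
finger_gap: 0.058
grasp_force: 0.0
time: 22.98
tcp_pos: [0.6155, -0.0122, 0.0543]
tcp_rot: [-180.0, 0.0, 108.5]
ft_force: [-0.5, 1.6, -0.3]
finger_gap: 0.05
grasp_force: 0.0
```

```bash
python3 nudge.py '0 0 0 0 0 0.0015 .05;0 0 0 0 0 .0015 .05;0 0 0 0 0 0 .05'
```

```text
time: 23.35
tcp_pos: [0.6156, -0.0123, 0.052]
tcp_rot: [-180.0, 0.0, 108.6]
ft_force: [-1.7, -0.8, 4.6]
finger_gap: 0.0503
grasp_force: 2.6
```

```bash
python3 nudge.py '0 0 0 0 0 -0.002 .05;0 0 0 0 0 0 .03;0 0 0 0 0 0 .03;0 0 0 0 0 0 .03;0 0 0 0 0 0 .03' 35
python3 nudge.py '0 0 0 0 0 -.004 .03;0 0 0 0 0 -.008 .03;0 0 0 0 0 -.015 .03;0 0 0 0 0 -.025 .03;0 0 0 0 0 -.025 .03;0 0 0 0 0 0 .03'
```

```text
time: 23.98
tcp_pos: [0.6159, -0.0123, 0.0539]
tcp_rot: [180.0, 0.0, 108.5]
ft_force: [-0.7, -0.1, 6.3]
finger_gap: 0.0454
grasp_force: 38.0
time: 24.72
tcp_pos: [0.6175, -0.0126, 0.1337]
tcp_rot: [179.7, 0.2, 108.6]
ft_force: [-0.4, 0.1, -0.4]
finger_gap: 0.0451
grasp_force: 37.3
```

The paddle is held at 45 mm with 37 N. I'll lift it and carry it to the mat.

```bash
python3 nudge.py '0 0 0 0 0 -.03 .03;0 0 0 0 0 -.03 .03;0 0 0 0 0 -.02 .03;0 0 0 -.015 -.0115 0 .03;0 0 0 -.03 -.0229 0 .03;0 0 0 -.03 -.0229 0 .03;0 0 0 -.03 -.0229 0 .03;0 0 0 -.03 -.0229 0 .03'
python3 nudge.py '0 0 0 -.03 -.0229 0 .03;0 0 0 -.03 -.0229 0 .03;0 0 0 -.03 -.0229 0 .03;0 0 0 -.03 -.0229 0 .03;0 0 0 -.015 -.0115 0 .03;0 0 -8 0 0 0 .03;0 0 -10 0 0 0 .03;0 0 -10 0 0 0 .03'
python3 nudge.py '0 0 -10 0 0 0 .03;0 0 -10 0 0 0 .03;0 0 -8 0 0 0 .03;0 0 -5.6 0 0 0 .03;0 0 0 0 0 0 .03'
python3 - <<'E'
from h import *
delta([.508,-.334,.10],Ro.from_euler('xyz',[180,0,170.2],degrees=True));print(probe_bus.sense()['joint_positions'].round(0))
np.set_printoptions(precision=1,suppress=True)
for n in("scene","top","wrist"):
    c=eyes.capture(n);np.save(f"pics/c_{n}.npy",c,allow_pickle=True)
    p=c["pixels"].astype(int);m=((p[:,:,0]>150)&(p[:,:,1]<80)&(p[:,:,2]<80)).astype(np.uint8)
    q=np.argwhere(m)[:,::-1]; print(n,len(q),q.min(0) if len(q) else 0,q.max(0) if len(q) else 0)
E
```

```text
time: 25.72
tcp_pos: [0.5587, -0.1747, 0.2083]
tcp_rot: [-179.9, -0.1, 108.5]
ft_force: [-0.7, 0.4, -1.1]
finger_gap: 0.0451
grasp_force: 37.2
time: 26.72
tcp_pos: [0.5051, -0.3334, 0.2091]
tcp_rot: [180.0, -0.1, 136.9]
ft_force: [-0.7, -0.1, -1.7]
finger_gap: 0.0451
grasp_force: 37.2
time: 27.35
tcp_pos: [0.5053, -0.3333, 0.2094]
tcp_rot: [180.0, -0.1, 170.1]
ft_force: [-0.5, -0.2, -1.8]
finger_gap: 0.0449
grasp_force: 37.2
shift(tool axes) [-0.0029 -0.0003  0.1094] rotvec [ 0.05 -0.08 -0.09]
[ -45.   15.   89.   -0.   76. -125.]
scene 4084 [ 88 179] [148 260]
top 3500 [339 181] [401 262]
wrist 4380 [187  71] [325 232]
```

```bash
python3 - <<'E'
from h import *
p,R,s=tool(); yaw=np.radians(170.1); ux=np.array([np.cos(yaw),np.sin(yaw),0]); 
com=p-.003*ux+.001*K
for n in("scene","top","wrist"):
    c=np.load(f"pics/c_{n}.npy",allow_pickle=True).item()
    for x in(.095,.084,.074,.05,-.05,-.098,-.104,-.111,-.12):
        X=com+x*ux+.018*K; u,v=proj(c,X)[0].round().astype(int)
        print(n,x,(u,v),c["pixels"][v,u] if 0<=u<512 and 0<=v<384 else None)
E
```

```text
scene 0.095 (np.int64(93), np.int64(126)) [25 21 23]
scene 0.084 (np.int64(93), np.int64(130)) [60 59 59]
scene 0.074 (np.int64(92), np.int64(133)) [43 35 37]
scene 0.05 (np.int64(91), np.int64(141)) [50 43 41]
scene -0.05 (np.int64(88), np.int64(178)) [118  80  55]
scene -0.098 (np.int64(86), np.int64(197)) [127  80  60]
scene -0.104 (np.int64(86), np.int64(200)) [124  80  57]
scene -0.111 (np.int64(85), np.int64(202)) [119  78  57]
scene -0.12 (np.int64(85), np.int64(206)) [69 44 32]
top 0.095 (np.int64(395), np.int64(273)) [ 83  98 104]
top 0.084 (np.int64(396), np.int64(268)) [103  72  49]
top 0.074 (np.int64(396), np.int64(264)) [137 115  84]
top 0.05 (np.int64(398), np.int64(253)) [208 181 135]
top -0.05 (np.int64(406), np.int64(210)) [121  80  57]
top -0.098 (np.int64(409), np.int64(190)) [118  77  51]
top -0.104 (np.int64(410), np.int64(187)) [119  81  56]
top -0.111 (np.int64(410), np.int64(184)) [163 117  76]
top -0.12 (np.int64(411), np.int64(180)) [176 127  84]
wrist 0.095 (np.int64(252), np.int64(43)) [88 52 26]
wrist 0.084 (np.int64(252), np.int64(75)) [134  24  18]
wrist 0.074 (np.int64(252), np.int64(103)) [135 104  64]
wrist 0.05 (np.int64(253), np.int64(164)) [237 199 120]
wrist -0.05 (np.int64(254), np.int64(360)) [23 25 27]
wrist -0.098 (np.int64(254), np.int64(430)) None
wrist -0.104 (np.int64(254), np.int64(437)) None
wrist -0.111 (np.int64(254), np.int64(446)) None
wrist -0.12 (np.int64(254), np.int64(458)) None
```

The paddle's ends match the model in the top and wrist views, so it is level in the grip. Next I lower it.

```bash
python3 nudge.py '0 0 0 -.003 0 .04 .03;0 0 0 0 0 .04 .03;0 0 0 0 0 .04 .03;0 0 0 0 0 .035 .03;0 0 0 0 0 .02 .03;0 0 0 0 0 .01 .03;0 0 0 0 0 .008 .03;0 0 0 0 0 .005 .03'
python3 nudge.py '0 0 0 0 0 .003 .03;0 0 0 0 0 .002 .03;0 0 0 0 0 0 .03'
```

```text
time: 28.5
tcp_pos: [0.5094, -0.3349, 0.0131]
tcp_rot: [-179.9, 0.1, 170.1]
ft_force: [0.7, -0.6, -0.9]
finger_gap: 0.0452
grasp_force: 37.2
time: 28.88
tcp_pos: [0.5089, -0.3344, 0.0076]
tcp_rot: [-180.0, 0.0, 170.1]
ft_force: [-0.3, 0.2, -1.2]
finger_gap: 0.0455
grasp_force: 37.2
```

```bash
python3 nudge.py '0 0 0 0 0 .0015 .03;0 0 0 0 0 .0015 .03;0 0 0 0 0 0 .03'
python3 nudge.py '0 0 0 0 0 .001 .03;0 0 0 0 0 .001 .03;0 0 0 0 0 0 .03'
```

```text
time: 29.25
tcp_pos: [0.5087, -0.3342, 0.0043]
tcp_rot: [-180.0, -0.0, 170.1]
ft_force: [0.1, -0.7, -1.0]
finger_gap: 0.0457
grasp_force: 37.2
time: 29.62
tcp_pos: [0.5088, -0.3343, 0.0024]
tcp_rot: [-180.0, -0.0, 170.1]
ft_force: [0.1, 0.3, -0.7]
finger_gap: 0.0452
grasp_force: 37.2
```

```bash
python3 nudge.py '0 0 0 0 0 .001 .03;0 0 0 0 0 0 .03'
python3 nudge.py '0 0 0 0 0 .0007 .03;0 0 0 0 0 0 .03'
```

```text
time: 29.88
tcp_pos: [0.5089, -0.3344, 0.0019]
tcp_rot: [-180.0, 0.0, 170.1]
ft_force: [-2.0, 1.0, 2.9]
finger_gap: 0.0447
grasp_force: 37.7
time: 30.12
tcp_pos: [0.5089, -0.3344, 0.0019]
tcp_rot: [-180.0, -0.0, 170.2]
ft_force: [-4.0, 2.6, 9.6]
finger_gap: 0.0452
grasp_force: 38.5
```

It has touched down. I'll relieve the load, open, and rise.

```bash
python3 nudge.py '0 0 0 0 0 -.001 .045;0 0 0 0 0 0 .05;0 0 0 0 0 0 .06;0 0 0 0 0 0 .065;0 0 0 0 0 0 .065' 20
python3 nudge.py '0 0 0 0 0 -.005 .065;0 0 0 0 0 -.015 .065;0 0 0 0 0 -.03 .065;0 0 0 0 0 -.04 .065;0 0 0 0 0 -.05 .065;0 0 0 0 0 -.05 .065;0 0 0 0 0 0 .065'
python3 - <<'E'
from h import *
np.set_printoptions(precision=4,suppress=True)
c=eyes.capture("wrist");np.save("pics/f.npy",c,allow_pickle=True)
p=c["pixels"].astype(int);r,g,b=p[:,:,0],p[:,:,1],p[:,:,2]
red=(r>110)&(g<60)&(b<60); pale=(r>180)&(g>140)&(b<180)&(r-b>50)
h=lambda m:max(cv2.findContours(m.astype(np.uint8),0,cv2.CHAIN_APPROX_NONE)[0],key=cv2.contourArea).reshape(-1,2)
for n,m,z in(("mat",red,.003),("blade",pale,.021)):
    k=h(m);print(n,k.min(0),k.max(0)); q=ray(c,k,z)[:,:2].astype(np.float32)*1000; print(cv2.minAreaRect(q))
s=probe_bus.sense();print(s['tcp_pos'])
ct=eyes.capture("top");cs=eyes.capture("scene")
np.save("pics/ft.npy",ct,allow_pickle=True);np.save("pics/fs.npy",cs,allow_pickle=True)
# lid check: yellow edge pixels in scene vs after opening
for f in(np.load("pics/s2.npy",allow_pickle=True).item(),cs):
    p=f["pixels"].astype(int);m=(p[:,:,0]>190)&(p[:,:,1]>140)&(p[:,:,2]<110)&(p[:,:,0]-p[:,:,2]>110); n,l,st,ce=cv2.connectedComponentsWithStats(m.astype(np.uint8)); print([(st[i,:5].tolist(),ce[i].round(1).tolist()) for i in range(1,n) if st[i,4]>40])
E
```

```text
time: 30.75
tcp_pos: [0.5088, -0.3343, 0.0017]
tcp_rot: [-180.0, -0.0, 170.1]
ft_force: [0.1, 0.0, 0.2]
finger_gap: 0.0653
grasp_force: 0.0
time: 31.62
tcp_pos: [0.5114, -0.3366, 0.1988]
tcp_rot: [-179.6, 0.5, 170.2]
ft_force: [1.0, -0.1, 0.9]
finger_gap: 0.0651
grasp_force: 0.0
mat [184  61] [332 262]
((523.4083862304688, -336.34417724609375), (150.4633026123047, 230.17591857910156), 80.19828796386719)
blade [237  90] [281 189]
((487.8704833984375, -329.057861328125), (43.95652389526367, 101.96546173095703), 80.05512237548828)
[ 0.5101 -0.3354  0.1956]
[([325, 22, 29, 18, 285], [339.4, 30.1]), ([414, 176, 78, 29, 208], [457.3, 189.8]), ([439, 183, 51, 20, 121], [467.9, 192.7]), ([293, 220, 52, 24, 107], [320.0, 233.4])]
[([325, 22, 29, 18, 283], [339.5, 30.0]), ([453, 184, 24, 10, 52], [463.7, 188.5]), ([311, 220, 34, 19, 68], [326.1, 231.3])]
```

```bash
python3 - <<'E'
from h import *
a=np.load("pics/s2.npy",allow_pickle=True).item()["pixels"];b=np.load("pics/fs.npy",allow_pickle=True).item()["pixels"]
d=cv2.blur(np.abs(a.astype(int)-b).max(2).astype(np.float32),(3,3))>30
n,l,st,ce=cv2.connectedComponentsWithStats(d.astype(np.uint8)); print([st[i].tolist() for i in range(1,n) if st[i,4]>15])
cs=eyes.capture("scene")
print("lid edge px on stop",[proj(cs,HX-.2*np.cos(1.9)*F+.2*np.sin(1.9)*K+y*Y)[0].round(0).tolist() for y in(-.115,.115)])
# displacement of lid edge and jars via template match
o=cv2.imread("pics/scene0.png"); o=cv2.resize(o,(512,384),interpolation=cv2.INTER_AREA); b2=cs["pixels"][:,:,::-1].copy(); a2=a[:,:,::-1].copy()
def tm(src,x0,y0,x1,y1,n):
    t=src[y0:y1,x0:x1]; r=cv2.matchTemplate(b2[y0-10:y1+10,x0-10:x1+10],t,cv2.TM_CCOEFF_NORMED); _,v,_,m=cv2.minMaxLoc(r); print(n,v,m[0]-10,m[1]-10)
tm(o,320,90,366,152,"pot");tm(o,352,165,415,236,"brush");tm(o,150,252,190,297,"glaze");tm(a2,222,270,330,350,"chest/lid"); tm(a2,225,285,320,350,"lid edge")
E
```

```text
[[0, 0, 230, 254, 22717], [208, 0, 72, 28, 1130], [207, 10, 4, 18, 33], [176, 46, 15, 28, 185], [109, 74, 25, 8, 131], [189, 81, 23, 7, 72], [85, 96, 11, 12, 87], [0, 162, 23, 106, 1419], [206, 179, 68, 51, 1202], [0, 218, 135, 139, 7018]]
lid edge px on stop [[230.0, 224.0], [330.0, 163.0]]
pot 0.9287238121032715 0 0
brush 0.9909679889678955 0 0
glaze 0.9221583604812622 0 0
chest/lid 0.9864977598190308 0 0
lid edge 0.9829766750335693 0 0
```

The jars, chest and lid are unmoved, and the only change in the chest is the missing paddle. The paddle lies within the mat with about 18 mm to spare, so I'm handing in.

```bash
python3 -c "
from workcell import manip, eyes, probe_bus
print(manip.finish_job())"
```

```text
the job is handed in; nothing more can be done
None
```

The job is handed in at about 32 s on the robot's clock: the lid rests open on its stop, the paddle lies flat and wholly on the red mat, and the chest, pot and jars show no movement in the final camera check.

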